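# Set the badge laminator one click up and start it

## Task

The badge laminator's big knurled dial points to the smallest of its three dots. Turn the dial by fingertip friction one click clockwise (seen from above), so that it rests with its pointer at the middle dot and never goes on to the third, then press the round start button fully down and let it come up again. Only touch the machine: do not lift or shift it, pick nothing up, and leave the other things on the desk as they are.

Things in the scene. Friction and masses are not known exactly. Their poses are not given: they have to be found in the camera images.
- laminator: grey box-shaped badge laminator, loose on rubber feet, 2.5 kg, 130 (x) x 220 (y) x 50 high to its flat deck; origin under its middle, z up. Its front with the black card slot looks along -x, towards the robot. On the deck: the dial at y = +50, x = 0 and the start button at y = -65, x = -22 (mm, in this frame)
- dial_center (a point): middle of the dial's flat top, on its upright axis, 56 above the laminator's underside. A metal disc of radius 42, its top 6 above the deck, 3.5 above the black collar round it. Work it from above: press lightly (6 to 8 N) with a fingertip on the ridged ring 27 to 40 from the axis and sweep an arc round the axis. The top is rigid and flat to the touch (ridges under 0.5 high)
- dial (a joint): angle of the dial in rad, growing clockwise seen from above. Sprung detents at 0 (smallest dot, the start), 0.6 (middle dot) and 1.2 (largest dot); let go, the dial springs to the nearest one, parting at 0.3 and 0.9; stops at -0.15 and 1.35. Resists with up to about 0.04 N m, so a light touch slips
- dial_pointer (a point): outer end of the black pointer line on the dial's top, 40 from the axis; turns with the dial. The three dots lie on the deck 55.5 from the axis on the far side: middle dot straight along the laminator's +x, smallest dot 0.6 rad anticlockwise of it (to the left seen from the front), largest 0.6 rad clockwise
- start_button (a joint): travel of the start button in m: 0 up, 0.006 fully down; a spring returns it (1.5 N at first, 5 N fully down)
- start_button_top (a point): middle of the top of the round grey start button, 26 across, in a black housing 44 across and 12 above the deck; the top stands 22 above the deck when up, 16 when fully down
- sticky_notes: white block of sticky notes, 77 x 77 x 13, origin under its middle. A bystander, on the desk to the left of the laminator
- stapler: black stapler, 144 x 39 x 54, origin under its middle, x along its length. A bystander, on the desk in front of the laminator
- eraser: two-tone eraser, 20 x 44 x 12, origin under its middle. A bystander, on the desk to the right of the laminator
- stamp_pad: flat black stamp pad, 78 x 113 x 16, origin under its middle. A bystander on the left of the desk
- mug: white mug, 92 across, 95 high, origin under its middle. A bystander near the right front of the desk

How it is judged:
On the way, in this order (a step that is already met when the one before it is completed fails the run):
1. the dial is turned to the middle detent (value of joint dial between 0.48 and 0.72 rad), for 0.2 s.
2. the start button is pressed fully down with the dial in the middle detent (all of step 1 and value of joint start_button above 0.005 m), for 0.05 s.
At the end, for the whole second after the job is handed in: the dial rests within 0.12 rad of the middle detent (0.6), the start button has been pressed at least 5 mm down after that and is up again (under 1 mm), and the laminator stands within 15 mm of where it was (all of step 1 and value of joint start_button below 0.001 m and velocity of joint dial between -0.05 and 0.05 rad/s and distance of laminator from where it was at the start of the episode below 0.015 m and linear speed of laminator below 0.01 m/s); the robot touches nothing.
It fails at once if the dial is turned past the middle detent towards the third (beyond 0.9 rad) (value of joint dial above 0.9 rad).
It fails at once if the laminator is shifted by more than 20 mm, lifted or tipped (distance of laminator from where it was at the start of the episode above 0.02 m or height (world z) of laminator above 0.008 m or angle between laminator's own z axis and vertical above 0.08 rad).
It fails at once if another thing on the desk is moved by more than 20 mm or lifted (distance of any of sticky_notes, stapler, eraser, stamp_pad, mug from where it was at the start of the episode above 0.02 m or height (world z) of any of sticky_notes, stapler, eraser, stamp_pad, mug above 0.012 m).
It also fails if it takes over 45 s, if anything falls off the work surface, if the arm or the gripper's body presses on something with over 40 N, if the wrist force passes 120 N, or if a joint passes its speed limit or range.

## Robot

A 7-joint arm with a two-finger parallel gripper is mounted at the origin on a cart in front of the work surface, level with it; the furniture and walls round the work are solid. World frame = base frame: x ahead of the robot, y to its left, z up, the work surface at z = 0. Lengths are in m, angles in rad, forces in N, time in s.
With the tool pointing down it reaches from about 0.4 to 0.85 m from the base axis. Payload 10.4 kg.
Tool frame: the origin (TCP) lies at the centre of the arm's flange, where the gripper is bolted on; the fingertips stand 173 mm ahead of it and the grasp point (between the pads) lies 155 mm ahead of it (manip.nose_length is the distance from the TCP to the fingertips, in m); z points along the fingers, x is the direction in which the jaws open and shut, and the axes are right-handed (so a half turn about z gives the same grasp; the last joint's range is limited). The gripper opens to 85 mm and grips with 20 to 120 N. Pads are 22 mm wide; open, the fingers measure 114 mm over their backs; the gripper's body (76 mm by 85 mm) begins 54 mm behind the grasp point. The pads swing forward as they close: fully open they stand 13 mm farther back than shut.
Start: joints at [1.289, 0.332, -0.065, 1.46, 0.022, 1.35, -0.088], TCP at [0.16, -0.604, 0.405] pointing down, gripper open.
Joint ranges: [-2.6, 2.6], [-0.5, 2.12], [-1.47, 1.34], [0.16, 2.42], [-1.27, 4.41], [0.06, 2.06], [-2.6, 2.6]. Speed limits (rad/s): [2.22, 2.22, 2.79, 2.79, 3.14, 3.14, 3.14].

## Interface

Orientations are given as a unit quaternion [x, y, z, w].
In Python, from workcell import status, cams, order, manip gives the robot as it stands.
- The arm moves only by the tool servo_tool, never from a script. Its argument "motion" is a list that holds one entry, the list of rows, each a list of 6 numbers: the shift along the tool's x, y, z in units of 50 mm (1.0 is 50 mm), then the turn, a rotation vector about the tool's x, y, z in units of 5 degrees (1.0 is 5 degrees). In form: [[[x, y, z, ax, ay, az], ...]]. A call has 1 to 12 rows; each row shifts and turns the pose as measured when the row begins, along the tool's axes as they then stand; what a row does not reach is not made up. A row lasts 1/10 s, in which the tool goes at most 50 mm and 8.59 degrees, less where a joint would pass 70% of its speed; a pose out of reach is approached as far as the arm can. A call is refused whole if a number of a shift passes 1 or a number of a turn 1, either way. A call with a gripper value outside its range is refused whole. "jaw" is the closure in counts, from 0 (fully open) to 255 (shut), set as the call begins (left out, the last holds). The fingers move at their own pace and stop on an object; "force" is the grip in N (left out, the last holds). Time passes only in rows, so rows that do not move let the fingers close. It gives the time, the measured TCP pose, the force and the opening at its end, in the units of the state.
- status.get_obs(): the state, without advancing time (a new reading comes with each control period).
- cams.camera(name): name is "side" or "top"; returns a dict with "color" (384x512x3 uint8, red, green, blue), "vertical_fov" (degrees; the focal length in pixels is half the picture's height over the tangent of half this angle, whatever the lens; pixels are square), "cx", "cy" (the principal point, pixels), "extrinsics" (4x4, takes a point from camera to world coordinates). Camera axes: x right, y down, z forward; pixel columns grow to the right and rows downward; lengths in m; the calibration is good to about 2 mm. A picture is of the moment at which its call begins. There is no depth.
- order.hand_in(): hands the job in, once; it reports no verdict.
The state is a dict: "clock": time; "joint_pos": joint angles; "joint_velocities": joint speeds; "tau": joint torques, N m; "position": TCP position; "ee_rot": TCP orientation; "ft_force": force on the tool from outside, world axes, zero at the start; "torque": the same for the moment, N m; "grip_width": opening from 0.0 (shut) to 1.0 (fully open).
Only numpy, scipy, OpenCV 4.12 (cv2) and the standard library are available. Lean on these libraries where they do the work, as an engineer would, in place of code of your own. Each camera call takes 0.05 s, during which the arm holds its last target.

## Working session

There is one attempt and no reset: what is moved stays moved. The work goes in short steps, Python scripts to look and compute and a tool call to move; the robot and the scene stay as the last step left them, time stands still between calls to the robot, and variables do not carry over. Pictures are saved under pics/ and viewed, and the job is handed in when it is done.

Besides the shell and the picture viewer there is one more tool, called after "Request:" as name([rows], argument=value, ...), one row to a line, values as JSON. servo_tool: Moves the arm, as the interface text tells. Its arguments: {"type":"object","properties":{"motion":{"type":"array","items":{"type":"array","items":{"type":"array","items":{"type":"number"}}}},"jaw":{"type":"number"},"force":{"type":"number"}},"required":["motion"]}

```bash
mkdir -p pics; ls
python3 - <<'E'
from workcell import status,cams,manip
import cv2,numpy as np
o=status.get_obs(); print(o); print(manip.nose_length)
for n in("top","side"):
    c=cams.camera(n); cv2.imwrite(f"pics/{n}0.png",cv2.cvtColor(c["color"],cv2.COLOR_RGB2BGR)); np.savez(f"{n}0.npz",**c)
    print(n,c["vertical_fov"],c["cx"],c["cy"],np.round(c["extrinsics"],4).tolist(),[k for k in c])
E
```

```text
pics
{'clock': 0.0, 'joint_pos': array([ 1.28937531,  0.33283185, -0.06468974,  1.46097131,  0.02157135,
        1.34987883, -0.08851058]), 'joint_velocities': array([ 0.00078374, -0.00016659, -0.00113029,  0.0003353 ,  0.00078169,
       -0.0024832 , -0.00073165]), 'tau': array([-2.85358674e-04, -6.25437069e+01,  4.92424902e-02, -3.91614783e+01,
        1.61927228e-02,  9.66928405e-03, -2.45375901e-05]), 'position': array([ 0.1599321 , -0.60404619,  0.40392639]), 'ee_rot': array([ 7.92444197e-01, -6.09944021e-01, -5.65266328e-04, -4.08872527e-04]), 'ft_force': array([ 0.40838875, -0.15320006, -0.21906735]), 'torque': array([ 1.52509735e-02,  2.48600049e-05, -4.33426446e-03]), 'grip_width': 1.0002562797254602}
0.1734
top 57.28008623447713 251.0925418916834 193.02411448962195 [[-0.0272, -0.9949, 0.0974, 0.406], [-0.9994, 0.029, 0.0177, -0.0289], [-0.0205, -0.0968, -0.9951, 0.9151], [0.0, 0.0, 0.0, 1.0]] ['color', 'vertical_fov', 'cx', 'cy', 'extrinsics']
side 44.03740164045463 254.9610129924384 185.09378837221317 [[-0.9183, -0.1877, 0.3485, -0.0094], [-0.3957, 0.4538, -0.7984, 1.0528], [-0.0083, -0.8711, -0.491, 0.7215], [0.0, 0.0, 0.0, 1.0]] ['color', 'vertical_fov', 'cx', 'cy', 'extrinsics']
```

View pics/top0.png

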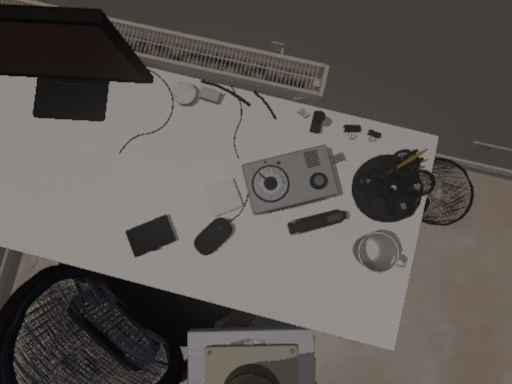

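View pics/side0.png

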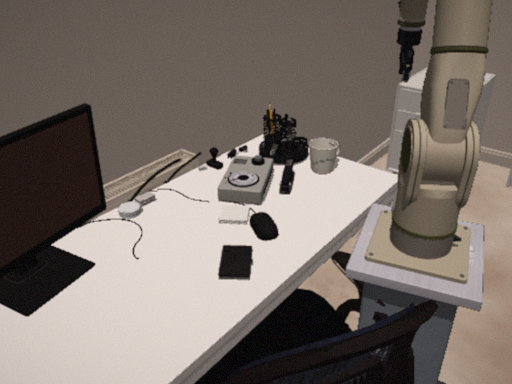

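The top view shows the laminator near (291,180), its dial near (270,183) and button near (319,181). The side view shows the dial near (243,179). Next I'll enlarge that area.

Run:
```python
import cv2
a=cv2.imread("pics/top0.png")[135:225,230:355]; b=cv2.imread("pics/side0.png")[145:210,205:285]
cv2.imwrite("pics/topc.png",cv2.resize(a,None,fx=6,fy=6,interpolation=cv2.INTER_CUBIC))
cv2.imwrite("pics/sidec.png",cv2.resize(b,None,fx=8,fy=8,interpolation=cv2.INTER_CUBIC))
```

```text
(no output)
```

View pics/topc.png

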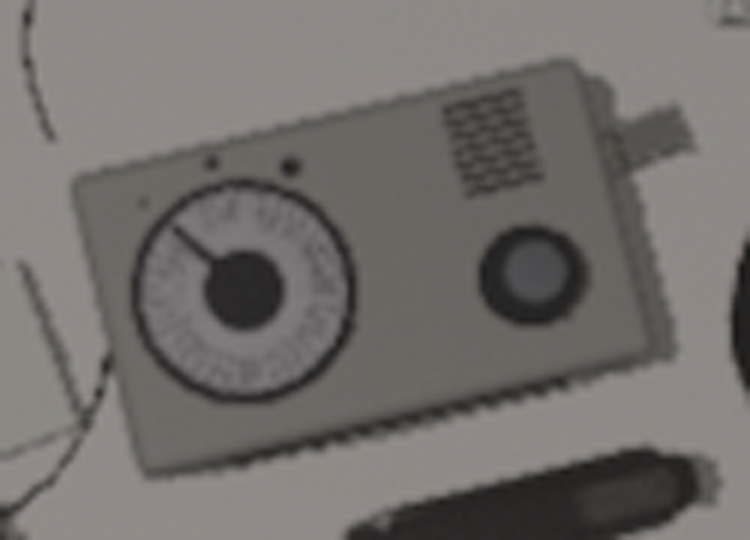

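View pics/sidec.png

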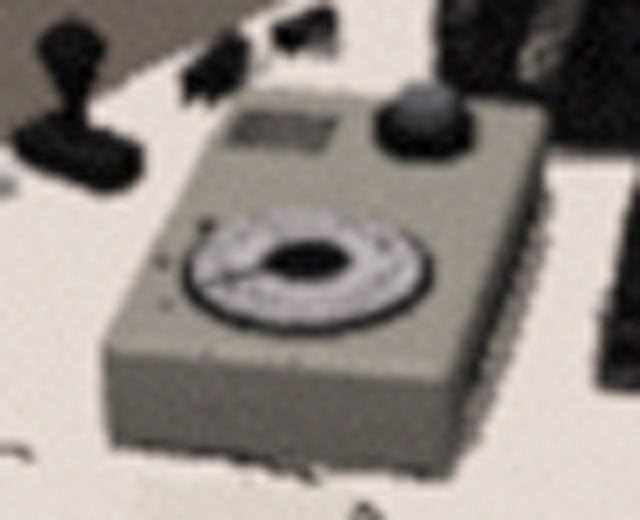

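The crop is clear: dial hub at crop (244,290), which is px (270.2,182.9), with the pointer aimed at the smallest dot. The button top is at crop (537,272), px (319.1,179.9). I'll refine these with masks and cast rays.

```bash
cat > h.py <<'E'
import numpy as np,cv2
def load(n): return dict(np.load(n+".npz"))
def f(c): return c["color"].shape[0]/2/np.tan(np.radians(float(c["vertical_fov"]))/2)
def ray(c,uv):
    E=c["extrinsics"];d=np.array([(uv[0]-c["cx"])/f(c),(uv[1]-c["cy"])/f(c),1.]);return E[:3,3],E[:3,:3]@d
def plane(c,uv,z):
    o,d=ray(c,uv);return o+d*(z-o[2])/d[2]
def proj(c,p):
    E=c["extrinsics"];q=E[:3,:3].T@(np.asarray(p)-E[:3,3]);return np.array([c["cx"]+f(c)*q[0]/q[2],c["cy"]+f(c)*q[1]/q[2]])
def cp(u,v): return (230+(u+.5)/6-.5,135+(v+.5)/6-.5)
def cs(u,v): return (205+(u+.5)/8-.5,145+(v+.5)/8-.5)
E
python3 - <<'E'
from h import *
t=load("top0");s=load("side0")
g=cv2.cvtColor(t["color"],cv2.COLOR_RGB2GRAY)
G=cv2.resize(g[135:225,230:355],None,fx=6,fy=6,interpolation=cv2.INTER_CUBIC)
print([int(G[y,x]) for x,y in((180,300),(400,300),(244,290),(140,290),(537,272),(500,272))])
def comp(m,p):
    n,l,st,ce=cv2.connectedComponentsWithStats(m.astype(np.uint8));k=l[p[1],p[0]];cn=max(cv2.findContours((l==k).astype(np.uint8),0,1)[0],key=len);return st[k],ce[k],cv2.minEnclosingCircle(cn),cv2.fitEllipse(cn)
hub=comp(G<75,(244,290));print("hub",hub)
m=G.copy()
disc=comp(G>118,(180,300));print("disc",disc)
house=comp(G<80,(490,272));print("house",house)
D=plane(t,cp(*disc[3][0]),.056);H=plane(t,cp(*house[3][0]),.062)
print("D",D,"hub",plane(t,cp(*hub[3][0]),.056),"H",H)
B=plane(t,cp(537,272),.072);print("B",B)
d=(D-B)[:2];print("len",np.hypot(*d),"exp",np.hypot(115,22))
ang=np.arctan2(d[1],d[0])-np.arctan2(115,22);print("yaw",np.degrees(ang))
# corners
C=[plane(t,cp(*q),.05) for q in((75,182),(572,60),(660,350),(148,474))]
for i in range(4): e=C[(i+1)%4]-C[i];print("edge",np.linalg.norm(e),np.degrees(np.arctan2(e[1],e[0])))
print("mid",np.mean(C,0))
for q in((143,203),(211,162),(290,166)):
    e=plane(t,cp(*q),.05)-D;print("dot",np.hypot(e[0],e[1]),np.degrees(np.arctan2(e[1],e[0])))
print("side hub proj D",proj(s,D),"seen",cs(306,260),"B",proj(s,B),"seen",cs(430,105))
for n,a,b in(("D",cp(*disc[3][0]),cs(306,260)),("B",cp(537,272),cs(430,105))):
    o,e=ray(t,a);o2,e2=ray(s,b);k=np.linalg.lstsq(np.c_[e,-e2],o2-o,rcond=None)[0];print(n,"tri",o+e*k[0],o2+e2*k[1])
E
```

```text
[118, 103, 41, 69, 77, 45]
hub (array([ 173,  227,  111,  103, 5402], dtype=int32), array([239.75472047, 285.95557201]), ((225.0, 270.0), 66.70841979980469), ((235.40682983398438, 281.85595703125), (72.0416488647461, 125.37735748291016), 132.3878631591797))
disc (array([     0,      0,    750,    540, 210617], dtype=int32), array([395.32902852, 294.52864204]), ((340.0, 323.0), 402.8102111816406), ((354.4208068847656, 282.8524169921875), (377.3587951660156, 727.1239624023438), 70.78472900390625))
house (array([ 478,  224,  112,  103, 8981], dtype=int32), array([532.7248636 , 275.45785547]), ((533.1486206054688, 276.5), 57.02313232421875), ((532.5181884765625, 275.6179504394531), (103.16223907470703, 112.04125213623047), 90.45879364013672))
D [ 0.51524104 -0.10661182  0.056     ] hub [ 0.5171065  -0.05793405  0.056     ] H [ 0.5152831  -0.17834876  0.062     ]
B [ 0.51541151 -0.17845513  0.072     ]
len 0.07184351144639722 exp 117.08543888972702
yaw 10.96603224321347
edge 0.21283475150792414 -77.79816943962723
edge 0.12578746503576332 -166.12237891182775
edge 0.2159906340091643 101.99777724702817
edge 0.12496553721683284 12.442082492113522
mid [ 0.52313055 -0.11118961  0.05      ]
dot 0.09325118667802826 66.79464201102135
dot 0.07789542527608725 47.024006050696755
dot 0.05595108232617564 25.73375954611448
side hub proj D [249.19263565 170.25451388] seen (242.8125, 177.0625) B [258.38407518 155.85846914] seen (258.3125, 157.6875)
D tri [ 0.51864148 -0.109032    0.02926059] [ 0.5350063  -0.10219328  0.03072272]
B tri [ 0.51633243 -0.17971423  0.0649043 ] [ 0.51624038 -0.17975055  0.0648988 ]
```

The disc mask leaked into the background, so I'll use the disc extents I read by eye (244,291) and the collar outline.

Run:
```python
from h import *
t=load("top0");s=load("side0")
g=cv2.cvtColor(t["color"],cv2.COLOR_RGB2GRAY)
G=cv2.resize(g[135:225,230:355],None,fx=6,fy=6,interpolation=cv2.INTER_CUBIC)
# collar: darkest point along each radial ray from hand centre
P=[]
for a in np.radians(np.arange(0,360,5)):
    r=np.arange(90,126);x=244+r*np.cos(a);y=291+r*np.sin(a);v=cv2.remap(G,x.astype(np.float32)[None],y.astype(np.float32)[None],1)[0]
    k=v.argmin();P.append((x[k],y[k]))
e=cv2.fitEllipse(np.float32(P));print("collar",e)
D=plane(t,cp(*e[0]),.0525);D[2]=.056
B=plane(t,cp(537,272),.072);H=plane(t,cp(532.5,275.6),.062)
for n,b in(("B",B),("H",H)):
    d=(D-b)[:2];print(n,D,b,"len",np.hypot(*d),"exp .11709 yaw",np.degrees(np.arctan2(d[1],d[0])-np.arctan2(115,22)))
r=plane(t,cp(e[0][0]+e[1][0]/2,e[0][1]),.0525)-D;print("collar r",np.hypot(*r[:2]))
for q in((143,203),(211,162),(290,166)):
    v=plane(t,cp(*q),.05)-D;print("dot",np.hypot(v[0],v[1]),np.degrees(np.arctan2(v[1],v[0])))
for n,a,b in(("D",D,cs(306,260)),("B",B,cs(430,105))):
    print(n,proj(s,a),b, plane(s,b,a[2]))
```

```text
collar ((243.35621643066406, 291.1372375488281), (214.08924865722656, 215.69097900390625), 96.17684173583984)
B [ 0.51361317 -0.06119685  0.056     ] [ 0.51541151 -0.17845513  0.072     ] len 0.11727207281261878 exp .11709 yaw 11.708733949421932
H [ 0.51361317 -0.06119685  0.056     ] [ 0.51529067 -0.17834174  0.062     ] len 0.11715690387147215 exp .11709 yaw 11.65049238905125
collar r 0.0439735952239133
dot 0.05564006399730363 46.398630043730414
dot 0.05593949515352214 11.943368680841514
dot 0.05615355191836936 -22.094767530222153
D [243.44633964 176.96431759] (242.8125, 177.0625) [ 0.51508696 -0.05993135  0.056     ]
B [258.38407518 155.85846914] (258.3125, 157.6875) [ 0.51055608 -0.16642106  0.072     ]
```

The fit is consistent: collar r 44, dots at 55.5–56, and dial–button distance 117.2 against 117.1 expected. That gives the dial at (0.514,-0.061), the button at (0.5155,-0.1785) and yaw of about 11.8°.

I'll half-close the jaws to about 52 mm so both fingertips sit on the ridged ring on opposite sides, then turn about the tool axis so the net side force is near zero. First I'll travel there at height.

Request:
servo_tool([
  [[-0.66,-0.73,0,0,0,0],[-0.66,-0.73,0,0,0,0],[-0.66,-0.73,0,0,0,0],[-0.66,-0.73,0,0,0,0],[-0.66,-0.73,0,0,0,0],[-0.66,-0.73,0,0,0,0],[-0.66,-0.73,0,0,0,0],[-0.66,-0.73,0,0,0,0],[-0.66,-0.73,0,0,0,0],[-0.66,-0.73,0,0,0,0],[-0.66,-0.73,0,0,0,0],[-0.66,-0.73,0,0,0,0]],
], jaw=99, force=40)

```text
clock: 1.3
position: [0.4835, -0.1039, 0.3995]
ee_rot: [0.788, -0.615, -0.003, 0.001]
ft_force: [0.7, -1.1, -0.1]
grip_width: 0.612
```

```bash
cat >> h.py <<'E'
def st(target=None):
    from workcell import status
    from scipy.spatial.transform import Rotation as R
    o=status.get_obs();r=R.from_quat(o["ee_rot"]);m=r.as_matrix()
    print("t",round(o["clock"],2),"pos",o["position"].round(4),"z",m[:,2].round(4),"x az",np.degrees(np.arctan2(m[1,0],m[0,0])).round(2),"F",o["ft_force"].round(2),"T",o["torque"].round(3),"w",round(o["grip_width"],3),"j",o["joint_pos"].round(2))
    # level correction, tool axes, units of 5 deg
    c=np.cross(m[:,2],[0,0,-1]);print("level rot units",(m.T@c/np.radians(5)).round(3))
    if target is not None: print("shift units",(m.T@(np.array(target)-o["position"])/.05).round(3))
E
python3 -c "
from h import *
st([.5138,-.061,.27])"
```

```text
t 1.3 pos [ 0.4835 -0.1039  0.3995] z [-0.0061  0.002  -1.    ] x az -75.95 F [ 0.67 -1.1  -0.11] T [-0.06  -0.062  0.001] w 0.612 j [ 0.68  0.09 -0.59  1.78  0.05  1.3  -1.24]
level rot units [ 0.062  0.04  -0.   ]
shift units [-0.677 -0.811  2.587]
```

Request:
servo_tool([
  [[-0.23,-0.27,0.5,0.03,0.02,0],[-0.23,-0.27,0.5,0.03,0.02,0],[-0.22,-0.27,0.5,0,0,0],[0,0,0.5,0,0,0],[0,0,0.5,0,0,0],[0,0,0,0,0,0]],
])

```text
clock: 1.9
position: [0.5176, -0.0499, 0.27]
ee_rot: [0.792, -0.61, -0.0, -0.002]
ft_force: [-0.6, -0.0, -0.1]
grip_width: 0.612
```

```bash
python3 -c "
from h import *
st([.5138,-.061,.235])
from workcell import cams
for n in ('side','top'):
  c=cams.camera(n);np.savez(n+'1.npz',**c);cv2.imwrite('pics/'+n+'1.png',cv2.resize(c['color'][100:230,180:360,::-1],None,fx=4,fy=4,interpolation=2))"
```

```text
t 1.9 pos [ 0.5176 -0.0499  0.27  ] z [ 0.0016  0.0033 -1.    ] x az -75.19 F [-0.57 -0.02 -0.1 ] T [-0.006 -0.001 -0.086] w 0.612 j [ 0.56  0.29 -0.62  1.87  0.19  1.05 -1.45]
level rot units [-0.028  0.032 -0.   ]
shift units [0.198 0.133 0.699]
```

View pics/side1.png

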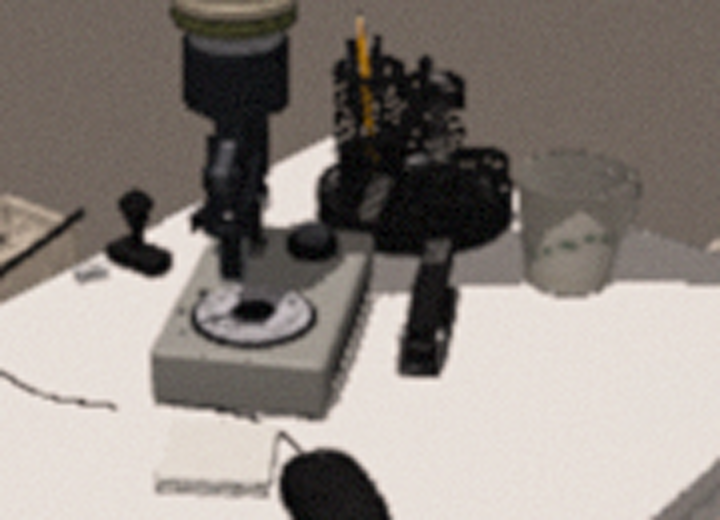

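View pics/top1.png

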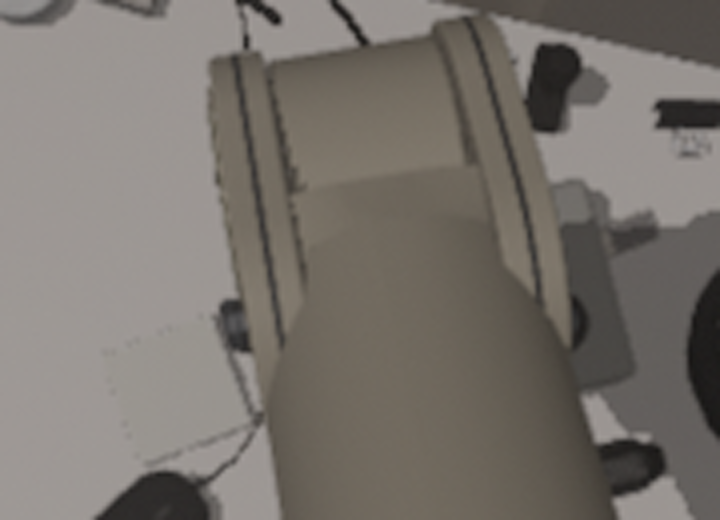

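The side view shows the gripper above the dial with the pointer visible, and the arm hides the dial from the top camera. Now I'll centre, level and descend.

Request:
servo_tool([
  [[0.15,0.1,0.2,-0.02,0.03,0],[0,0,0.2,0,0,0],[0,0,0.1,0,0,0],[0,0,0,0,0,0],[0,0,0,0,0,0]],
])

```text
clock: 2.5
position: [0.517, -0.0607, 0.2501]
ee_rot: [0.791, -0.611, 0.005, -0.002]
ft_force: [-0.2, 0.1, -0.7]
grip_width: 0.613
```

```bash
python3 -c "
from h import *
st([.5138,-.061,.229])"
```

```text
t 2.5 pos [ 0.517  -0.0607  0.2501] z [ 0.0107 -0.003  -0.9999] x az -75.37 F [-0.23  0.11 -0.67] T [0.018 0.048 0.015] w 0.613 j [ 0.56  0.31 -0.6   1.89  0.21  1.   -1.45]
level rot units [-0.11  -0.064  0.   ]
shift units [-0.013  0.067  0.422]
```

Request:
servo_tool([
  [[0,0.06,0.1,-0.1,-0.06,0],[0,0,0.1,0,0,0],[0,0,0,0,0,0],[0,0,0,0,0,0]],
])

```text
clock: 2.9
position: [0.514, -0.0614, 0.2397]
ee_rot: [0.791, -0.611, 0.0, -0.0]
ft_force: [0.7, 0.1, -0.0]
grip_width: 0.609
```

```bash
python3 -c "
from h import *
st([.5138,-.061,.229])"
```

```text
t 2.9 pos [ 0.514  -0.0614  0.2397] z [ 8.e-04  1.e-04 -1.e+00] x az -75.35 F [ 0.67  0.08 -0.  ] T [-0.002 -0.     0.03 ] w 0.609 j [ 0.56  0.32 -0.6   1.9   0.22  0.99 -1.45]
level rot units [-0.01  -0.002  0.   ]
shift units [-0.008  0.003  0.215]
```

Request:
servo_tool([
  [[0,0,0.08,0,0,0],[0,0,0.08,0,0,0],[0,0,0,0,0,0],[0,0,0,0,0,0]],
])

```text
clock: 3.3
position: [0.5142, -0.0612, 0.2311]
ee_rot: [0.792, -0.611, 0.0, -0.0]
ft_force: [1.2, -0.1, 0.3]
grip_width: 0.612
```

```bash
python3 -c "
from h import *
st([.5138,-.061,.229])
from workcell import cams
for n in ('side',):
  c=cams.camera(n);np.savez(n+'2.npz',**c);cv2.imwrite('pics/'+n+'2.png',cv2.resize(c['color'][130:210,190:290,::-1],None,fx=7,fy=7,interpolation=2))"
```

```text
t 3.3 pos [ 0.5142 -0.0612  0.2311] z [ 1.e-03  2.e-04 -1.e+00] x az -75.34 F [ 1.22 -0.06  0.25] T [0.033 0.021 0.03 ] w 0.612 j [ 0.56  0.33 -0.6   1.9   0.23  0.97 -1.46]
level rot units [-0.012 -0.001 -0.   ]
shift units [-0.006  0.006  0.042]
```

View pics/side2.png

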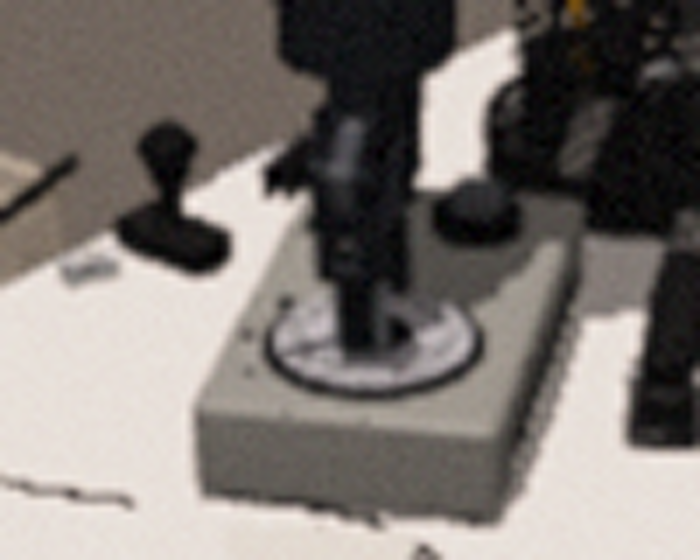

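The side view shows the near fingertip at crop (360,345) just above the near part of the ring, with the pointer visible at (305,350). Now a fine descent, watching Fz.

Request:
servo_tool([
  [[0,0,0.03,0,0,0],[0,0,0.02,0,0,0],[0,0,0.02,0,0,0]],
])

```text
clock: 3.65
position: [0.5143, -0.0612, 0.2276]
ee_rot: [0.792, -0.611, 0.001, -0.0]
ft_force: [0.4, -0.8, 0.3]
grip_width: 0.612
```

Request:
servo_tool([
  [[0,0,0.02,0,0,0],[0,0,0.02,0,0,0]],
])

```text
clock: 3.85
position: [0.5144, -0.0612, 0.2259]
ee_rot: [0.792, -0.611, 0.001, -0.0]
ft_force: [-6.1, 0.2, 16.8]
grip_width: 0.61
```

Request:
servo_tool([
  [[0,0,0,0,0,0]],
])

```text
clock: 3.95
position: [0.5144, -0.0611, 0.2261]
ee_rot: [0.792, -0.611, 0.001, -0.0]
ft_force: [-0.4, 0.6, 1.3]
grip_width: 0.611
```

```bash
python3 -c "
from h import *
st([.5138,-.061,.229])"
```

```text
t 3.95 pos [ 0.5144 -0.0611  0.2261] z [ 1.7e-03 -3.0e-04 -1.0e+00] x az -75.35 F [-0.42  0.63  1.26] T [-0.017  0.001  0.043] w 0.611 j [ 0.55  0.34 -0.6   1.91  0.23  0.96 -1.46]
level rot units [-0.018 -0.008  0.   ]
shift units [-0.006  0.011 -0.058]
```

Request:
servo_tool([
  [[0,0,0.01,0,0,0],[0,0,0.01,0,0,0.6],[0,0,0.01,0,0,0.6]],
])

```text
clock: 4.25
position: [0.5145, -0.061, 0.226]
ee_rot: [0.758, -0.653, 0.001, -0.0]
ft_force: [-4.4, -0.0, 9.6]
grip_width: 0.611
```

```bash
python3 -c "
from h import *
st([.5138,-.061,.229])
from workcell import cams
for n in ('side',):
  c=cams.camera(n);np.savez(n+'3.npz',**c);cv2.imwrite('pics/'+n+'3.png',cv2.resize(c['color'][130:210,190:290,::-1],None,fx=7,fy=7,interpolation=2))"
```

```text
t 4.25 pos [ 0.5145 -0.061   0.226 ] z [ 0.0015 -0.0011 -1.    ] x az -81.48 F [-4.42 -0.01  9.56] T [0.17  0.929 0.039] w 0.611 j [ 0.54  0.34 -0.58  1.91  0.22  0.96 -1.57]
level rot units [-0.015 -0.015  0.   ]
shift units [-0.003  0.015 -0.06 ]
```

View pics/side3.png

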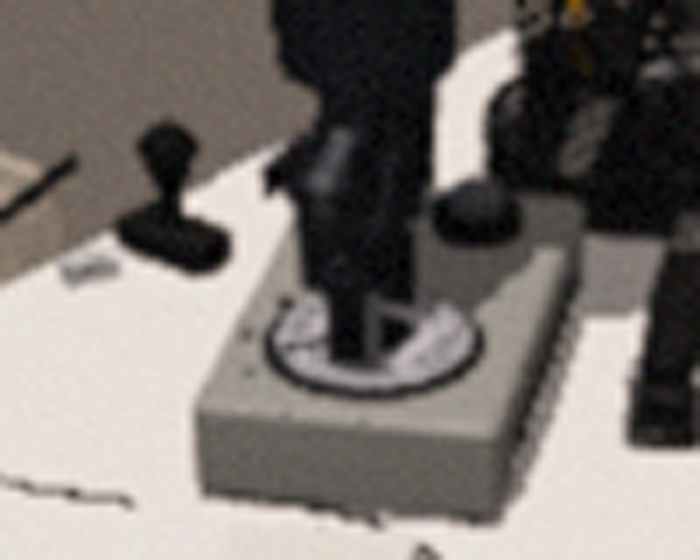

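The pointer has turned a little clockwise, about as much as the tool's 6°. Continuing the turn under the same light press.

Request:
servo_tool([
  [[0,0,0.01,0,0,0.8],[0,0,0.01,0,0,0.8],[0,0,0.01,0,0,0.8],[0,0,0.01,0,0,0.8]],
])

```text
clock: 4.7
position: [0.5146, -0.0608, 0.226]
ee_rot: [-0.654, 0.756, -0.001, -0.0]
ft_force: [-2.7, -0.5, 6.6]
grip_width: 0.611
```

```bash
python3 -c "
from h import *
st([.5138,-.061,.229])
from workcell import cams
for n in ('side',):
  c=cams.camera(n);np.savez(n+'4.npz',**c);cv2.imwrite('pics/'+n+'4.png',cv2.resize(c['color'][130:210,190:290,::-1],None,fx=7,fy=7,interpolation=2))"
```

```text
t 4.7 pos [ 0.5146 -0.0608  0.226 ] z [ 0.0011 -0.0023 -1.    ] x az -98.25 F [-2.71 -0.46  6.57] T [ 0.155  0.589 -0.061] w 0.611 j [ 0.49  0.33 -0.53  1.91  0.2   0.95 -1.84]
level rot units [-0.016 -0.024 -0.   ]
shift units [ 0.006  0.015 -0.06 ]
```

View pics/side4.png

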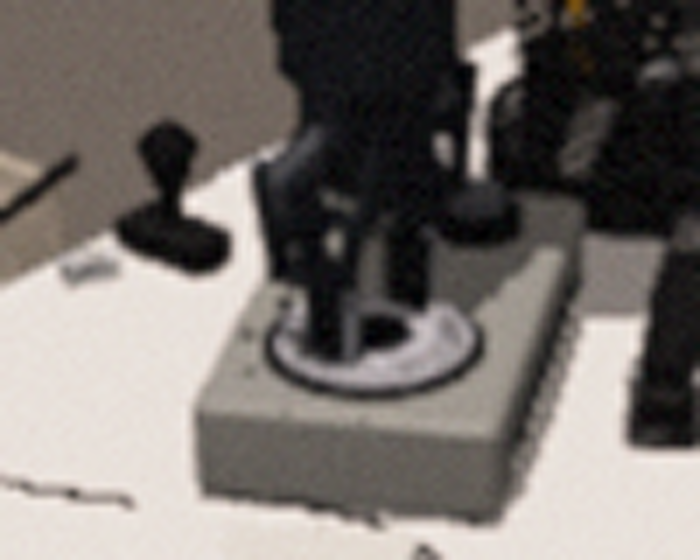

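The tool has turned 23° (0.40 rad), and the near finger now half-hides the pointer around (300,335). Two more rows, then lift.

Request:
servo_tool([
  [[0,0,0.01,0,0,0.8],[0,0,0.01,0,0,0.8]],
])

```text
clock: 4.95
position: [0.515, -0.0609, 0.226]
ee_rot: [-0.596, 0.803, -0.002, 0.0]
ft_force: [-5.4, -0.6, 9.3]
grip_width: 0.611
```

Request:
servo_tool([
  [[0,0,-0.1,0,0,0],[0,0,-0.3,0,0,0],[0,0,-0.6,0,0,0],[0,0,-0.6,0,0,0],[0,0,0,0,0,0]],
])

```text
clock: 5.45
position: [0.5147, -0.0602, 0.3112]
ee_rot: [-0.599, 0.801, -0.002, 0.0]
ft_force: [1.6, -0.3, -0.6]
grip_width: 0.611
```

```bash
python3 -c "
from h import *
st([.5155,-.1785,.29])
from workcell import cams
for n in ('side',):
  c=cams.camera(n);np.savez(n+'5.npz',**c);cv2.imwrite('pics/'+n+'5.png',cv2.resize(c['color'][130:210,190:290,::-1],None,fx=7,fy=7,interpolation=2))"
```

```text
t 5.45 pos [ 0.5147 -0.0602  0.3112] z [ 0.0022 -0.0022 -1.    ] x az -106.45 F [ 1.57 -0.29 -0.6 ] T [ 0.022 -0.044 -0.033] w 0.611 j [ 0.5   0.22 -0.53  1.84  0.12  1.12 -1.93]
level rot units [-0.031 -0.017 -0.   ]
shift units [ 2.264 -0.684  0.43 ]
```

View pics/side5.png

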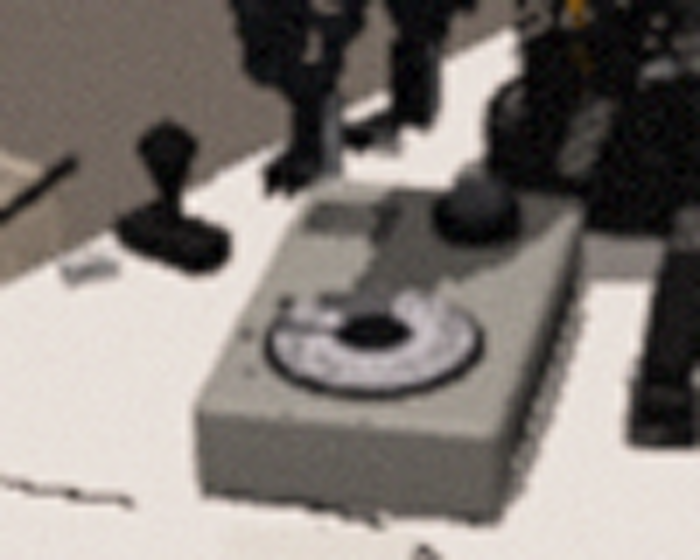

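The pointer line now runs from the hub (372,330) to about (285,322). I'll compare that with the projected detents.

```bash
python3 -c "
from h import *
s=load('side5')
for q in (0,.3,.6,.9,1.2):
  a=np.radians(11.8)+.6-q
  for r in (.020,.04): print(q,r,((proj(s,[.5138+r*np.cos(a),-.061+r*np.sin(a),.056])-[190,130]+.5)*7-.5).round(0))
"
```

```text
0 0.02 [332. 341.]
0 0.04 [287. 350.]
0.3 0.02 [329. 334.]
0.3 0.04 [282. 337.]
0.6 0.02 [330. 328.]
0.6 0.04 [284. 324.]
0.9 0.02 [336. 321.]
0.9 0.04 [295. 311.]
1.2 0.02 [344. 316.]
1.2 0.04 [313. 300.]
```

The pointer is at the middle detent (expected end at (284,324)). Next, shut the jaws and go above the button.

Request:
servo_tool([
  [[0.55,-0.17,0,0,0,0],[0.57,-0.17,0,0,0,0],[0.57,-0.17,0,0,0,0],[0.55,-0.16,0,0,0,0],[0,0,0,0,0,0],[0,0,0,0,0,0],[0,0,0,0,0,0],[0,0,0,0,0,0]],
], jaw=255, force=40)

```text
clock: 6.3
position: [0.5137, -0.1789, 0.3082]
ee_rot: [-0.603, 0.798, 0.001, -0.001]
ft_force: [0.6, 0.2, -0.7]
grip_width: -0.002
```

```bash
python3 -c "
from h import *
st([.5155,-.1785,.255])"
```

```text
t 6.3 pos [ 0.5137 -0.1789  0.3082] z [-0.0027 -0.     -1.    ] x az -105.83 F [ 0.6   0.22 -0.69] T [ 0.016 -0.012 -0.05 ] w -0.002 j [ 0.64  0.27 -0.45  1.78  0.13  1.13 -1.69]
level rot units [ 0.03  -0.009 -0.   ]
shift units [-0.018 -0.035  1.065]
```

Request:
servo_tool([
  [[-0.02,-0.03,0.3,0,0,0],[0,0,0.3,0,0,0],[0,0,0.25,0,0,0],[0,0,0.12,0,0,0],[0,0,0,0,0,0],[0,0,0,0,0,0]],
])

```text
clock: 6.9
position: [0.5157, -0.1746, 0.2552]
ee_rot: [-0.605, 0.796, 0.002, -0.001]
ft_force: [-0.3, 0.6, 0.8]
grip_width: -0.002
```

```bash
python3 -c "
from h import *
st([.5155,-.1785,.2385])
from workcell import cams
c=cams.camera('side');cv2.imwrite('pics/side6.png',cv2.resize(c['color'][130:210,190:290,::-1],None,fx=7,fy=7,interpolation=2))"
```

```text
t 6.9 pos [ 0.5157 -0.1746  0.2552] z [-0.0037  0.0012 -1.    ] x az -105.5 F [-0.27  0.57  0.79] T [-0.05   0.033  0.011] w -0.002 j [ 0.62  0.33 -0.44  1.82  0.16  1.03 -1.72]
level rot units [0.044 0.002 0.   ]
shift units [ 0.076 -0.018  0.334]
```

View pics/side6.png

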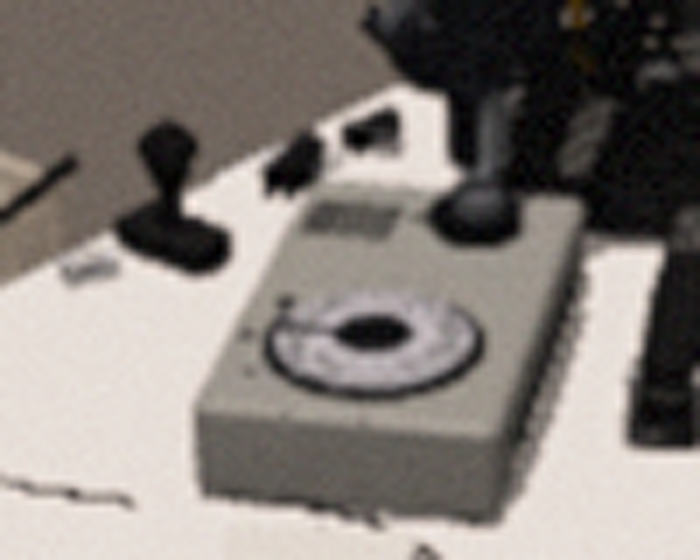

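The tip stands just above the button at crop (490,180), and the dial is unobstructed with its pointer at the middle dot. Correct about 4 mm sideways and approach.

Request:
servo_tool([
  [[0.07,-0.02,0.06,0.03,0,0],[0,0,0.06,0,0,0],[0,0,0.05,0,0,0],[0,0,0.04,0,0,0]],
])

```text
clock: 7.35
position: [0.5163, -0.1791, 0.2456]
ee_rot: [-0.605, 0.796, -0.001, 0.0]
ft_force: [0.3, 0.1, -0.5]
grip_width: -0.001
```

```bash
python3 -c "
from h import *
st([.5155,-.1785,.239])"
```

```text
t 7.35 pos [ 0.5163 -0.1791  0.2456] z [ 1.9e-03 -9.0e-04 -1.0e+00] x az -105.54 F [ 0.26  0.05 -0.54] T [0.005 0.006 0.015] w -0.001 j [ 0.63  0.34 -0.44  1.83  0.17  1.   -1.72]
level rot units [-0.024 -0.004  0.   ]
shift units [-0.008  0.019  0.132]
```

Request:
servo_tool([
  [[0,0.01,0.04,0,0,0],[0,0,0.04,0,0,0],[0,0,0.03,0,0,0]],
])

```text
clock: 7.65
position: [0.5161, -0.1791, 0.2404]
ee_rot: [-0.605, 0.796, -0.001, 0.001]
ft_force: [-1.1, 0.7, 4.4]
grip_width: -0.001
```

Request:
servo_tool([
  [[0,0,0.03,0,0,0],[0,0,0.03,0,0,0]],
])

```text
clock: 7.85
position: [0.5163, -0.179, 0.2391]
ee_rot: [-0.605, 0.796, -0.002, 0.001]
ft_force: [-12.0, 3.2, 28.3]
grip_width: 0.002
```

It has bottomed out: the force jumped well past the 5 N spring at z=0.239, as predicted. Hold a moment, then lift clear.

Request:
servo_tool([
  [[0,0,0.01,0,0,0],[0,0,-0.1,0,0,0],[0,0,-0.3,0,0,0],[0,0,-0.8,0,0,0],[0,0,-0.8,0,0,0],[0,-0.6,-0.6,0,0,0],[0.3,-0.8,0,0,0,0],[0.3,-0.8,0,0,0,0],[0.5,-0.8,0,0,0,0],[0.5,-0.8,0,0,0,0],[0,0,0,0,0,0]],
])

```text
clock: 8.95
position: [0.6818, -0.3092, 0.3809]
ee_rot: [-0.606, 0.795, -0.002, 0.001]
ft_force: [-0.7, 0.2, -2.0]
grip_width: 0.0
```

```bash
python3 -c "
from h import *
st()
from workcell import cams
for n in ('side','top'):
  c=cams.camera(n);np.savez(n+'7.npz',**c);cv2.imwrite('pics/'+n+'7.png',cv2.resize(c['color'][130:230,190:350,::-1],None,fx=5,fy=5,interpolation=2))"
```

```text
t 8.95 pos [ 0.6818 -0.3092  0.3809] z [ 0.0038 -0.0029 -1.    ] x az -105.4 F [-0.7   0.2  -1.97] T [-0.064  0.088  0.027] w 0.0 j [ 0.58  0.65 -0.38  1.08  0.23  1.45 -1.59]
level rot units [-0.051 -0.02   0.   ]
```

View pics/side7.png

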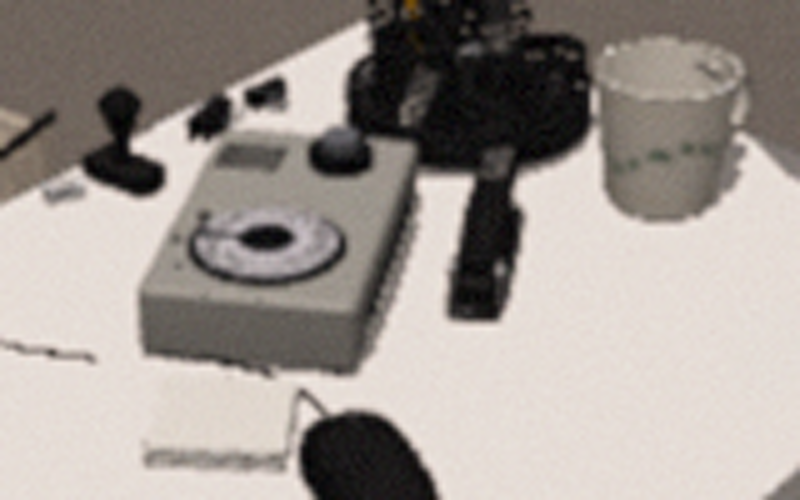

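View pics/top7.png

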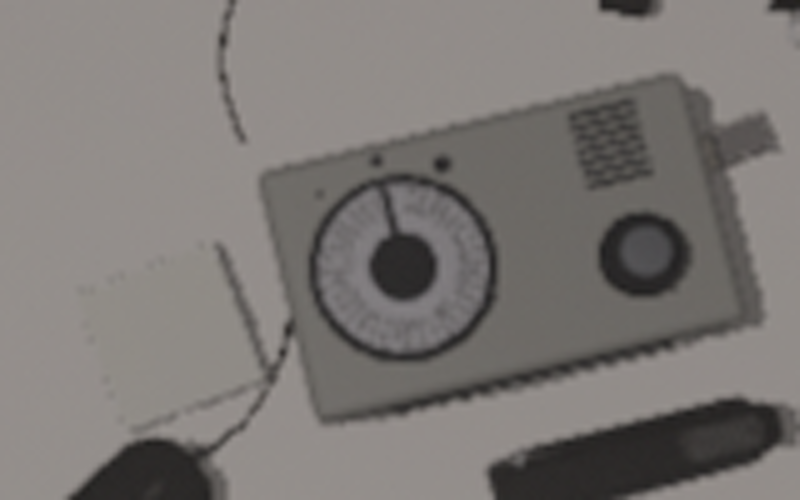

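The top view shows the pointer at the middle dot (pointer end (382,185), dot (376,160)), the button up at (646,248) and the dial centre still at px (270.2,182.8). Settle, confirm no contact, then hand in.

Request:
servo_tool([
  [[0,0,0,0,0,0],[0,0,0,0,0,0],[0,0,0,0,0,0]],
])

```text
clock: 9.35
position: [0.6793, -0.3018, 0.3864]
ee_rot: [-0.609, 0.793, -0.003, 0.002]
ft_force: [0.2, -0.8, -0.0]
grip_width: -0.003
```

```bash
python3 -c "
from h import *
st()
a=cv2.cvtColor(load('top0')['color'],6).astype(np.float32)[150:212,244:345];b=cv2.cvtColor(load('top7')['color'],6).astype(np.float32)[150:212,244:345]
print('shift px',cv2.phaseCorrelate(a,b))
from workcell import order
print(order.hand_in())"
```

```text
t 9.35 pos [ 0.6793 -0.3018  0.3864] z [ 0.0075 -0.0018 -1.    ] x az -105.02 F [ 0.21 -0.83 -0.02] T [ 0.014  0.015 -0.069] w -0.003 j [ 0.58  0.64 -0.38  1.09  0.22  1.44 -1.59]
level rot units [-0.088  0.002 -0.   ]
shift px ((0.014209756207208102, -0.04307131523432162), 0.9317421840710772)
the job is handed in; nothing more can be done
None
```

The dial now rests at the middle dot, and the start button has been pressed fully down and is up again. I handed the job in at about 9.4 s; the hand-in reports no verdict.

- **Dial:** I set both fingertips on the ridged ring, on opposite sides of the axis, and turned the tool about 31° clockwise. The press was about 6 to 10 N, with one brief touch of 17 N on first contact, above the suggested 6 to 8 N. After I lifted off, the pointer lay where the middle detent should be, to within a couple of pixels of an enlarged picture.
- **Button:** I pressed it with the shut fingertips until it bottomed out. The force peaked at 28 N at the height predicted for full travel, with about 12 N of side force for a moment. The last pictures show the button up again.
- **Last checks:** The laminator moved less than 0.05 px in the top view. The wrist force was about zero, with the arm clear of everything. The other things on the desk look untouched in the last pictures, but I did not measure them.
- **One disagreement:** My first side-view estimate of the button was about 12 mm off from the top view, because its domed top made it hard to read. I used the top-view position, which matched the known 117 mm distance between dial and button.

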